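# Shut and lock the loaf maker's filter hatch

### The job

The loaf maker's filter cover has been left open. Slide the cover back, under its overhanging lip, until it is fully home, then press its slotted wing stud right down, turn it a quarter turn clockwise and let it spring up into its catch. Leave the other kitchen things as they are and let go.

Things in the scene. Friction and masses are not known exactly. Their poses are not given: they have to be found in the camera images.
- loafmaker: White loaf maker, fixed, 270 (x) x 360 (y) x 246 mm high. Origin: centre of its underside; x runs from its front (control strip) to its rear, y to its left, z up. Left of y = -22 mm is the raised baking lid, top 246 mm. Right of y = -30 mm is a flat deck 210 mm high: control strip in front, then a grey sliding filter cover (centre line y = -105 mm) between side guides.
- bridge (a point): Middle of the front edge of the bridge that overhangs the cover's track at its rear (top 220 mm above the worktop, 23 mm deep, 114 mm wide); the cover's rear edge slides under it. Axes as the loaf maker's. The side guides' tops stand at 219 mm, their inward lips 88 mm apart.
- hatch (a joint): How far the grey filter cover is open, m: 0 = fully home on its stop, rear edge under the bridge; grows to 0.062 as it slides along the loaf maker's -x (to its front), the only way it moves. Needs 2 to 3 N and stays where it is left. It carries the stud; push it at its front ridge or draw it by the gripped stud.
- hatch_ridge (a point): Middle of the top of the cover's raised finger ridge (5 mm thick, 60 mm wide, 4 mm high), along the cover's front edge, 218 mm above the worktop and 19.5 mm in front of the stud's axis. Axes as the loaf maker's. Cover plate: 110 (along x) x 96 x 4 mm, top at 214.5 mm.
- stud_top (a point): Top centre of the stud's wing, on its vertical axis, 252 mm above the worktop when up. Turns and rides with the stud: x along the wing, z up. Steel wing 30 long, 9 thick, 20 mm tall, coin slot in its top, on a round flange 34 mm across, 5 mm thick (its top at 232 mm, 12.5 mm clear below it). Unlocked, the wing lies along the loaf maker's x; locked, along its y.
- stud_home (a point): Point on the loaf maker, axes as the loaf maker's: where the stud's axis meets the top of the cover when the cover is fully home (37 mm behind and 105 mm right of the loaf maker's centre, 214.5 mm above the worktop).
- stud_press (a joint): How far the stud is pressed down, m: 0 = up, 0.011 = bottomed. A spring lifts it with 3.6 N when up, 10 N when bottomed. It cannot be pressed while the cover is more than about 2 mm from home. Beyond about 0.009 its cross-pin is below the catch and it can turn; locked, it springs up into the catch's notch, at about 0.005.
- stud_turn (a joint): Turn of the stud, rad, clockwise from above: 0 = unlocked, 1.57 = locked, stops at -0.01 and 1.61. Unless pressed down it has only 0.13 of play; let go between the ends, it stays caught below the plate. Within about 0.2 of 1.57 it springs up into the notch, which then holds both stud and cover.
- shaker_lid: Empty glass shaker with steel cap, 45 mm across, 84 mm high, standing on the baking lid near its rear left corner. Origin: centre of its underside. Bystander.
- measure_spoon: White double measuring spoon, 150 mm long, lying on the baking lid. Origin at mid length, on its underside. Bystander.
- shaker_left: Another such shaker, on the worktop. Bystander.
- shaker_right: Another such shaker, on the worktop. Bystander.
- mug: White enamel mug, 84 mm across, 85 mm high, origin under its centre. Bystander on the worktop.
- funnel: Plastic funnel standing mouth down, 92 mm across, 98 mm high, origin under its centre. Bystander on the worktop.
- trivet: Slatted wooden trivet, 160 x 150 x 19 mm, origin under its centre. Carries the bread tin. Bystander on the worktop.
- bread_tin: Aluminium bread tin with wire handle, 125 x 145 x 115 mm, origin under its centre, standing on the trivet. Bystander.

How it is judged:
On the way, in this order (a step that is already met when the one before it is completed fails the run):
1. the cover is slid fully home (within 2 mm) (value of joint hatch below 0.002 m), for 0.1 s.
2. with the cover home, the stud is pressed down and on its way round (value of joint hatch below 0.003 m and value of joint stud_press above 0.0065 m and value of joint stud_turn above 0.5 rad).
At the end, for the whole second after the job is handed in: The filter cover is fully home (within 2.5 mm), the stud is turned a quarter turn clockwise (at least 1.38 rad) and has sprung up into its catch (3.5 to 6.5 mm below its unlocked height) (value of joint hatch below 0.0025 m and value of joint stud_turn above 1.38 rad and value of joint stud_press between 0.0035 and 0.0065 m); the robot touches nothing.
It fails at once if a bystander is shifted by more than 30 mm or knocked over (distance of any of shaker_lid, measure_spoon, shaker_left, shaker_right, mug, funnel, trivet, bread_tin from where it was at the start of the episode above 0.03 m or angle between any of shaker_lid, shaker_left, shaker_right, mug, funnel, bread_tin's own z axis and vertical above 0.5 rad).
It also fails if it takes over 35 s, if anything falls off the work surface, if the arm or the gripper's body presses on something with over 40 N, if the wrist force passes 120 N, or if a joint passes its speed limit or range.

### The arm

A 6-joint arm with a two-finger parallel gripper is mounted at the origin on the work surface. World frame = base frame: x ahead of the robot, y to its left, z up, the work surface at z = 0. Lengths are in m, angles in rad, forces in N, time in s.
With the tool pointing down it reaches from about 0.35 to 0.8 m from the base axis. Payload 7.3 kg.
Tool frame: the origin (TCP) lies at the centre of the arm's flange, where the gripper is bolted on; the fingertips stand 173 mm ahead of it and the grasp point (between the pads) lies 155 mm ahead of it; z points along the fingers, y is the direction in which the jaws open and shut (so a half turn about z gives the same grasp; the last joint's range is limited). The gripper opens to 85 mm and grips with 20 to 120 N. Pads are 22 mm wide; open, the fingers measure 114 mm over their backs; the gripper's body (76 mm by 85 mm) begins 54 mm behind the grasp point. The pads swing forward as they close: fully open they stand 13 mm farther back than shut.
Start: joints at [-1.304, 0.342, 1.524, -0, 1.275, -0.146], TCP at [0.211, -0.481, 0.405] pointing down, gripper open.
Joint ranges: [-2.53, 2.53], [-0.77, 2.02], [0.04, 2.7], [-1, 4.14], [0.28, 2.66], [-3.11, 3.11]. Speed limits (rad/s): [2.57, 2.57, 3.14, 3.14, 3.14, 3.14].

### API

Orientations are given as a unit quaternion [w, x, y, z].
In Python, from station import manip gives the robot as it stands.
- The arm moves only by the shell command python3 -m handwheel 'ROWS'. ROWS is JSON, a list of rows, each an object with "claw": the opening, from 0 (shut) to 1 (fully open); "xyz": the shift along the tool's x, y, z in cm, a list of three; "delta_rot": the turn, a rotation vector about the tool's x, y, z in rad, a list of three. A call has exactly 5 rows; each row shifts and turns the commanded pose from where the row before left it, along the tool's axes as they then stand; what a row does not reach is not made up. A row lasts 1/8 s, in which the tool goes at most 62.5 mm and 10.7 degrees, less where a joint would pass 70% of its speed; a pose out of reach is approached as far as the arm can. A call is refused whole if a number of a shift passes 6.25 or a number of a turn 0.188, either way. A call with a gripper value outside its range is refused whole. The fingers move at their own pace and stop on an object; the grip force is fixed at half the most. Time passes only in rows, so rows that do not move let the fingers close, or fill a call up. It gives the time, the measured TCP pose, the force and the opening at its end, in the units of the state.
- manip.read_state(): the state, without advancing time (a new reading comes with each control period).
- manip.read_camera(name): name is "scene" or "side" or "wrist"; returns the picture (480x640x3 uint8, red, green, blue); there is no depth.
- manip.camera_info(name): a dict with "camera_matrix" (3x3 intrinsics, pixels), "extrinsics" (4x4, takes a point from camera to world coordinates); the wrist camera has in their place "T_tool_cam" (4x4, takes a point from camera to tool coordinates, whose origin is the TCP and whose axes are the flange's). Camera axes: x right, y up, looking along -z (the intrinsics and any distortion apply to the point x, -y, -z); pixel columns grow to the right and rows downward; lengths in m; the calibration is good to about 2 mm. A picture is of the moment at which its call begins: read the wrist's pose just before it. camera_info takes no time and is no camera call.
- manip.job_done(): hands the job in, once; it reports no verdict.
The state is a dict: "time": time; "joint_pos": joint angles; "joint_velocities": joint speeds; "tau": joint torques, N m; "tool_pos": TCP position; "orientation": TCP orientation; "ft_force": force on the tool from outside, world axes, zero at the start; "torque": the same for the moment, N m; "grip_width": opening from 0.0 (shut) to 1.0 (fully open).
Only numpy, scipy, OpenCV 4.12 (cv2) and the standard library are available. Lean on these libraries where they do the work, as an engineer would, in place of code of your own. Each camera call takes 0.05 s, during which the arm holds its last target.

## Working session

There is one attempt and no reset: what is moved stays moved. The work goes in short steps, Python scripts to look and compute and a shell command to move; the robot and the scene stay as the last step left them, time stands still between calls to the robot, and variables do not carry over. Pictures are saved under pics/ and viewed, and the job is handed in when it is done.

```bash
ls; mkdir -p pics; python3 - <<'E'
from station import manip
import cv2
s=manip.read_state(); print(s)
for n in ["scene","side","wrist"]:
    im=manip.read_camera(n); cv2.imwrite(f"pics/{n}0.png",im[:,:,::-1]); print(n,manip.camera_info(n))
E
```

```text
pics
{'time': 0.0, 'joint_pos': array([-1.30399971e+00,  3.42739835e-01,  1.52503190e+00, -8.60307378e-06,
        1.27538588e+00, -1.46002646e-01]), 'joint_velocities': array([ 0.00085759,  0.0018943 , -0.00141848,  0.00106623, -0.00035847,
        0.00060445]), 'tau': array([ 8.54294212e-04, -4.33683050e+01, -2.46013623e+01, -1.50473511e-04,
        7.72533473e-03,  1.59201318e-05]), 'tool_pos': array([ 0.21059895, -0.48076115,  0.40401167]), 'orientation': array([-7.80805319e-04,  9.78774550e-01,  2.04938451e-01, -5.13374529e-05]), 'ft_force': array([ 0.59389248, -0.34448588, -0.16873311]), 'torque': array([-0.058015  ,  0.00386056, -0.04174157]), 'grip_width': 1.0036238338700945}
scene {'camera_matrix': array([[463.89582684,   0.        , 327.47547873],
       [  0.        , 463.89582684, 239.36423373],
       [  0.        ,   0.        ,   1.        ]]), 'extrinsics': array([[ 0.49297962, -0.65368075,  0.5741712 ,  1.21329332],
       [ 0.86983649,  0.3559965 , -0.34154204, -0.3602857 ],
       [ 0.01885652,  0.66780833,  0.7440944 ,  1.0805521 ],
       [ 0.        ,  0.       
[... 304 characters left out ...]
, -0.58417069,  0.74773717,  1.00206474],
       [ 0.02106079,  0.78351653,  0.62101392,  0.93459777],
       [ 0.        ,  0.        ,  0.        ,  1.        ]])}
wrist {'camera_matrix': array([[411.41451831,   0.        , 319.5574315 ],
       [  0.        , 411.41451831, 241.66906402],
       [  0.        ,   0.        ,   1.        ]]), 'T_tool_cam': array([[ 1.11714125e-03,  9.61844877e-01,  2.73593099e-01,
         6.98383875e-02],
       [ 9.99999326e-01, -9.88327691e-04, -6.08650489e-04,
        -1.45769123e-04],
       [-3.15027720e-04,  2.73593595e-01, -9.61845334e-01,
         3.12483808e-02],
       [ 0.00000000e+00,  0.00000000e+00,  0.00000000e+00,
         1.00000000e+00]])}
```

View pics/scene0.png

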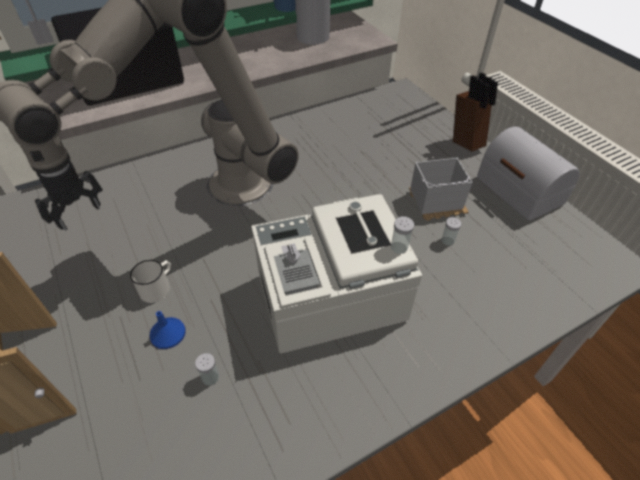

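View pics/side0.png

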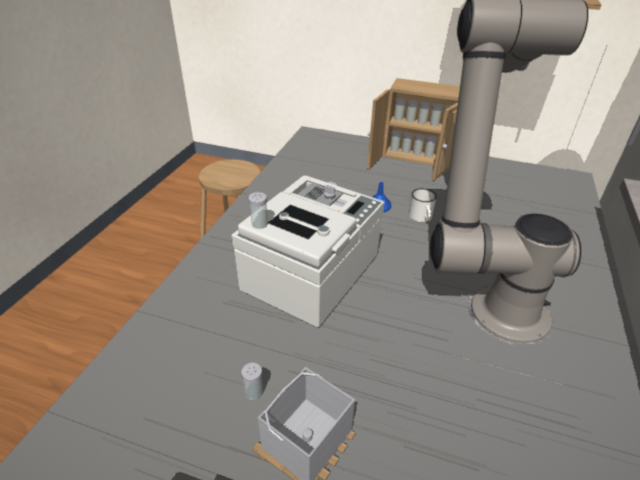

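View pics/wrist0.png

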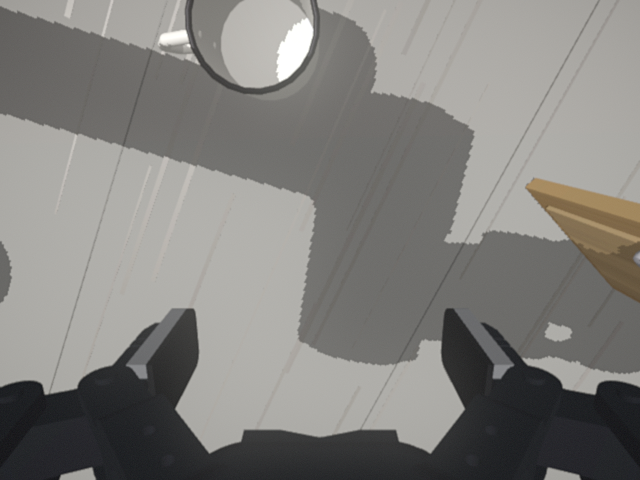

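The scene view shows the loaf maker around (335,275), with the stud at about (292,253). The mug at (150,280) and funnel at (167,330) stand to its right. Next I'll enlarge the loaf maker in both fixed views.

```bash
python3 - <<'E'
import cv2
a=cv2.imread("pics/scene0.png")[185:355,240:430]; cv2.imwrite("pics/sc_crop.png",cv2.resize(a,None,fx=3.5,fy=3.5,interpolation=cv2.INTER_CUBIC)[:600,:800])
a=cv2.imread("pics/side0.png")[170:320,225:395]; cv2.imwrite("pics/si_crop.png",cv2.resize(a,None,fx=4,fy=4,interpolation=cv2.INTER_CUBIC))
E
```

```text
(no output)
```

View pics/sc_crop.png

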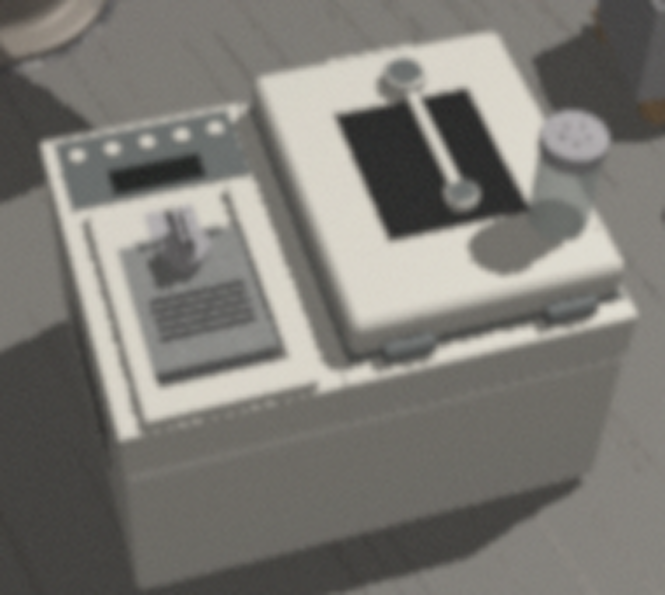

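View pics/si_crop.png

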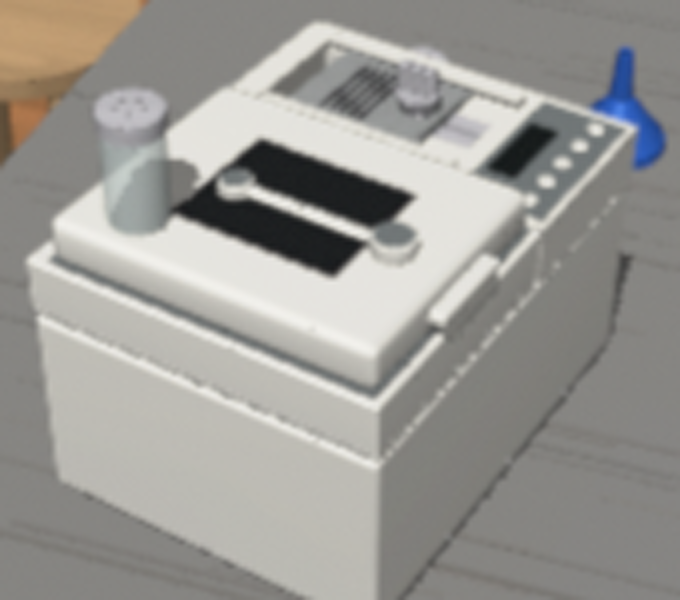

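```bash
cat > h.py <<'E'
import numpy as np
from station import manip
from scipy.spatial.transform import Rotation as R
def ray(name,uv,state=None):
    i=manip.camera_info(name); K=i["camera_matrix"]
    if name=="wrist":
        T=np.eye(4); q=state["orientation"]; T[:3,:3]=R.from_quat([q[1],q[2],q[3],q[0]]).as_matrix(); T[:3,3]=state["tool_pos"]; T=T@i["T_tool_cam"]
    else: T=i["extrinsics"]
    p=np.linalg.inv(K)@[uv[0],uv[1],1.]
    return T[:3,3],T[:3,:3]@np.array([p[0],-p[1],-p[2]])
def onz(name,uv,z,state=None):
    o,d=ray(name,uv,state); return o+d*(z-o[2])/d[2]
def proj(name,P,state=None):
    i=manip.camera_info(name); K=i["camera_matrix"]
    if name=="wrist":
        T=np.eye(4); q=state["orientation"]; T[:3,:3]=R.from_quat([q[1],q[2],q[3],q[0]]).as_matrix(); T[:3,3]=state["tool_pos"]; T=T@i["T_tool_cam"]
    else: T=i["extrinsics"]
    c=np.linalg.inv(T)@np.append(P,1); v=K@[c[0],-c[1],-c[2]]; return v[:2]/v[2]
def tri(*rs):
    A=0;b=0
    for o,d in rs:
        d=d/np.linalg.norm(d);M=np.eye(3)-np.outer(d,d);A=A+M;b=b+M@o
    return np.linalg.solve(A,b)
E
python3 - <<'E'
from h import *
sc=lambda u,v:(240+u/3.5,185+v/3.5); si=lambda u,v:(225+u/4,170+v/4)
fr=onz("scene",sc(43,143),.21);rr=onz("scene",sc(122,438),.21);rl=onz("scene",sc(637,315),.21)
print(fr,rr,rl,np.linalg.norm(fr-rr),np.linalg.norm(rr-rl))
d=rr-fr;print(np.degrees(np.arctan2(d[1],d[0])));d=rl-rr;print(np.degrees(np.arctan2(d[1],d[0]))-90)
print(onz("scene",sc(178,213),.252), onz("side",si(421,58),.252))
print(tri(ray("scene",sc(178,213)),ray("side",si(421,58))))
print(onz("side",si(635,128),.21),onz("side",si(320,22),.21))
d=onz("side",si(320,22),.21)-onz("side",si(635,128),.21);print(np.linalg.norm(d),np.degrees(np.arctan2(d[1],d[0])))
E
```

```text
[ 0.4080571 -0.1079612  0.21     ] [ 0.66891478 -0.1667361   0.21      ] [0.74752008 0.18019628 0.21      ] 0.2673971174940825 0.35572583229917176
-12.697508970903884
-12.7661058861121
[ 0.55046019 -0.06626236  0.252     ] [ 0.55953408 -0.07478495  0.252     ]
[ 0.55624748 -0.06774048  0.25743791]
[ 0.4048323  -0.10293285  0.21      ] [ 0.6698077 -0.1647298  0.21     ]
0.27208606873049673 -13.127737967635689
```

The yaw is about -12.8°, and the stud is near (0.553, -0.069), so the cover is about 40 mm open. I'll translate above the stud first, then turn by about -2.5 rad. That leaves joint 6 enough range for the later clockwise quarter turn.

```bash
python3 -m handwheel '[{"claw":1,"xyz":[4,-2,-2.5],"delta_rot":[0,0,0]},{"claw":1,"xyz":[4.8,-2.4,-2.5],"delta_rot":[0,0,0]},{"claw":1,"xyz":[4.8,-2.4,-2.5],"delta_rot":[0,0,0]},{"claw":1,"xyz":[4.8,-2.4,-2.5],"delta_rot":[0,0,0]},{"claw":1,"xyz":[4.8,-2.4,0],"delta_rot":[0,0,0]}]'
```

```text
time: 0.78
tool_pos: [0.3775, -0.2801, 0.5066]
orientation: [0.002, 0.979, 0.205, 0.001]
ft_force: [-0.4, -1.1, 0.1]
grip_width: 1.0
```

```bash
python3 -m handwheel '[{"claw":1,"xyz":[4.8,-2.4,0],"delta_rot":[0,0,0]},{"claw":1,"xyz":[4.8,-2.4,0],"delta_rot":[0,0,0]},{"claw":1,"xyz":[4.8,-2.4,0],"delta_rot":[0,0,0]},{"claw":1,"xyz":[4.8,-2.4,0],"delta_rot":[0,0,0]},{"claw":1,"xyz":[4.8,-2.4,0],"delta_rot":[0,0,0]}]'
```

```text
time: 1.4
tool_pos: [0.5492, -0.0738, 0.5045]
orientation: [0.0, 0.979, 0.205, -0.0]
ft_force: [0.8, -0.7, 0.2]
grip_width: 0.999
```

```bash
python3 -m handwheel '[{"claw":1,"xyz":[0,0,0],"delta_rot":[0,0,-0.18]},{"claw":1,"xyz":[0,0,0],"delta_rot":[0,0,-0.18]},{"claw":1,"xyz":[0,0,0],"delta_rot":[0,0,-0.18]},{"claw":1,"xyz":[0,0,0],"delta_rot":[0,0,-0.18]},{"claw":1,"xyz":[0,0,0],"delta_rot":[0,0,-0.18]}]'
```

```text
time: 2.02
tool_pos: [0.5483, -0.0753, 0.5043]
orientation: [-0.0, 0.79, 0.613, -0.0]
ft_force: [0.3, -0.1, 0.2]
grip_width: 0.999
```

```bash
python3 -m handwheel '[{"claw":1,"xyz":[0,0,0],"delta_rot":[0,0,-0.18]},{"claw":1,"xyz":[0,0,0],"delta_rot":[0,0,-0.18]},{"claw":1,"xyz":[0,0,0],"delta_rot":[0,0,-0.18]},{"claw":1,"xyz":[0,0,0],"delta_rot":[0,0,-0.18]},{"claw":1,"xyz":[0,0,0],"delta_rot":[0,0,-0.18]}]'; python3 -m handwheel '[{"claw":1,"xyz":[0,0,0],"delta_rot":[0,0,-0.18]},{"claw":1,"xyz":[0,0,0],"delta_rot":[0,0,-0.18]},{"claw":1,"xyz":[0,0,0],"delta_rot":[0,0,-0.18]},{"claw":1,"xyz":[0,0,0],"delta_rot":[0,0,-0.15]},{"claw":1,"xyz":[0,0,0],"delta_rot":[0,0,0]}]'
python3 - <<'E'
from h import *
import cv2,pickle
s=manip.read_state(); im=manip.read_camera("wrist"); cv2.imwrite("pics/w1.png",im[:,:,::-1]); pickle.dump(s,open("w1.pkl","wb")); print(s)
E
```

```text
time: 2.65
tool_pos: [0.5483, -0.0754, 0.5043]
orientation: [-0.0, 0.445, 0.895, -0.0]
ft_force: [0.1, 0.3, 0.2]
grip_width: 0.998
time: 3.28
tool_pos: [0.5483, -0.0753, 0.5044]
orientation: [-0.0, 0.12, 0.993, -0.0]
ft_force: [-0.3, -0.4, -0.4]
grip_width: 1.004
{'time': 3.275, 'joint_pos': array([-2.75014462e-01,  3.42131640e-01,  1.25178666e+00, -1.18289141e-04,
        1.54828588e+00, -1.60564758e+00]), 'joint_velocities': array([ 0.00067266,  0.00072078, -0.00173585,  0.00139976, -0.00040581,
        0.06711766]), 'tau': array([ 5.72499921e-03, -4.54224944e+01, -2.66664469e+01, -6.07069869e-04,
        3.42988940e-03, -8.56210180e-01]), 'tool_pos': array([ 0.5483092 , -0.07534734,  0.50439762]), 'orientation': array([-3.11223656e-04,  1.19791877e-01,  9.92798977e-01, -1.12376894e-05]), 'ft_force': array([-0.28664057, -0.42297977, -0.40376777]), 'torque': array([-0.00306599, -0.00049952,  0.01538418]), 'grip_width': 1.0040346745879944}
```

View pics/w1.png

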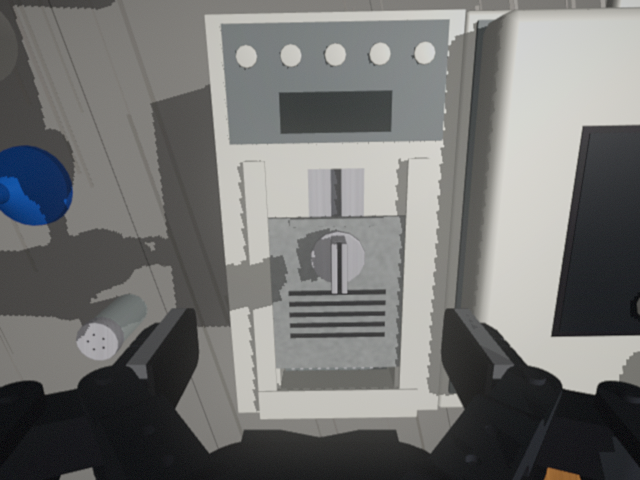

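The wrist view shows the stud wing's top from about (337,243) to (340,293), the cover's front edge at row 216, and the bridge bar at rows 390–416 near x=340. The open gap is at rows 367–390. Now I'll refine the measurements.

```bash
python3 - <<'E'
import cv2
a=cv2.imread("pics/w1.png"); cv2.imwrite("pics/w1c.png",cv2.resize(a[205:315,280:400],None,fx=5,fy=5,interpolation=cv2.INTER_CUBIC))
cv2.imwrite("pics/w1d.png",cv2.resize(a[340:430,220:460],None,fx=3.3,fy=3.3,interpolation=cv2.INTER_CUBIC))
E
```

```text
(no output)
```

View pics/w1c.png

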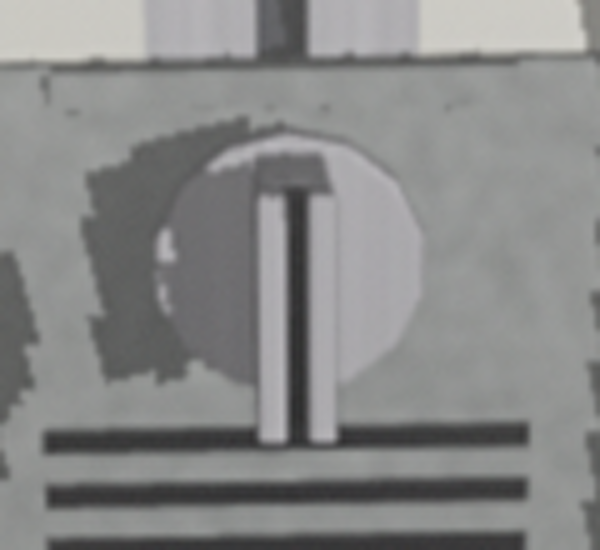

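View pics/w1d.png

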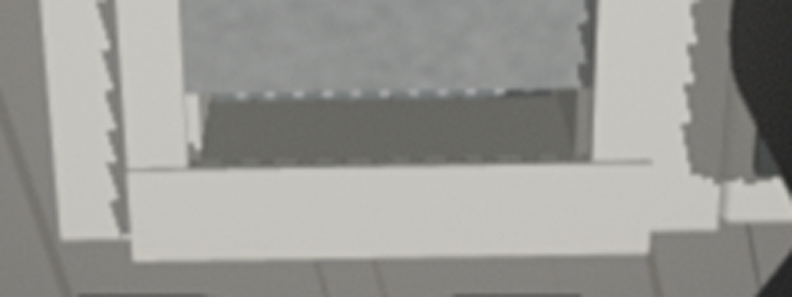

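```bash
python3 - <<'E'
from h import *
import pickle
s=pickle.load(open("w1.pkl","rb"))
W=lambda u,v,z:onz("wrist",(u,v),z,s)
a=W(339,243.4,.252);b=W(339.6,293.4,.252);c=(a+b)/2
ang=lambda d:np.degrees(np.arctan2(d[1],d[0]))
print("wing",a,b,c,np.linalg.norm(b-a),ang(b-a))
D=lambda u,v,z:W(220+u/3.3,340+v/3.3,z)
fl=D(130,170,.22);fr=D(650,161,.22);rl=D(132,261,.22);rr=D(648,253,.22)
print("bridge",fl,fr,np.linalg.norm(fr-fl),ang(fr-fl)-90,ang(rr-rl)-90, np.linalg.norm(rl-fl))
ce=D(383,93,.2145);print("cover rear",ce)
# guide edges
g1=W(247,161,.219);g2=W(261,392,.219);print("guide",ang(g2-g1))
o=(fl+fr)/2
for th in (-12.5,-13):
    t=np.radians(th);x=np.array([np.cos(t),np.sin(t)]);y=np.array([-x[1],x[0]])
    print(th,"stud->bridge front",(o-c)[:2]@x,(o-c)[:2]@y,"cover rear to bridge",(o-ce)[:2]@x, "stud->coverrear",(ce-c)[:2]@x)
print(ang(np.array(R.from_quat([s['orientation'][1],s['orientation'][2],s['orientation'][3],s['orientation'][0]]).as_matrix()[:,0])))
E
```

```text
wing [ 0.54578399 -0.06315005  0.252     ] [ 0.57530602 -0.06958223  0.252     ] [ 0.560545   -0.06636614  0.252     ] 0.03021461131488973 -12.291364189944591
bridge [ 0.64914617 -0.14378178  0.22      ] [ 0.67360598 -0.03399143  0.22      ] 0.1124820116489846 -12.559617108644915 -12.65862609801664 0.023385646997708995
cover rear [ 0.64714301 -0.08686188  0.2145    ]
guide -12.950432545697955
-12.5 stud->bridge front 0.10331529076191533 -0.00016280498291909161 cover rear to bridge 0.014333916098313932 stud->coverrear 0.0889813746636014
-13 stud->bridge front 0.10331277755568162 0.000738785768554475 cover rear to bridge 0.014323737335221737 stud->coverrear 0.08898904022045988
166.23981483842323
```

Stud centre measures (0.5605, -0.0664) and the yaw is about -12.6°. The bridge check gives 112 × 23.4 mm, which matches the given size. Next I align and descend.

```bash
python3 -m handwheel '[{"claw":1,"xyz":[0,0,0],"delta_rot":[0,0,-0.02]},{"claw":1,"xyz":[-1.0,1.14,0],"delta_rot":[0,0,0]},{"claw":1,"xyz":[0,0,2],"delta_rot":[0,0,0]},{"claw":1,"xyz":[0,0,2],"delta_rot":[0,0,0]},{"claw":1,"xyz":[0,0,1],"delta_rot":[0,0,0]}]'
python3 - <<'E'
from h import *
import cv2,pickle
s=manip.read_state(); im=manip.read_camera("wrist"); cv2.imwrite("pics/w2.png",im[:,:,::-1]); pickle.dump(s,open("w2.pkl","wb")); print(s["tool_pos"],s["orientation"],np.degrees(2*np.arctan2(s["orientation"][2],s["orientation"][1])))
E
```

```text
time: 3.95
tool_pos: [0.561, -0.0659, 0.4535]
orientation: [-0.001, 0.109, 0.994, 0.0]
ft_force: [0.7, -0.4, -0.7]
grip_width: 1.002
[ 0.56104678 -0.06588586  0.45349518] [-7.25383035e-04  1.09305149e-01  9.94007964e-01  1.62585227e-04] 167.44947250695682
```

View pics/w2.png

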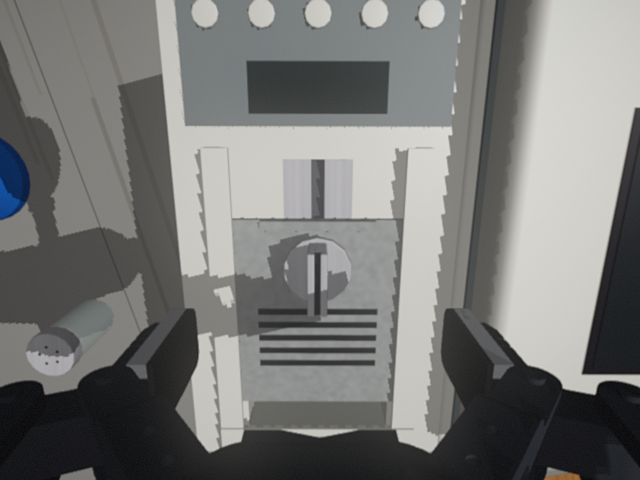

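The wing is centred between the jaws at column 317 and aligned. I'll descend the rest and close.

```bash
python3 -m handwheel '[{"claw":1,"xyz":[0,0,2],"delta_rot":[0,0,0]},{"claw":0.8,"xyz":[0,0,1.6],"delta_rot":[0,0,0]},{"claw":0.5,"xyz":[0,0,1],"delta_rot":[0,0,0]},{"claw":0.3,"xyz":[0,0,0],"delta_rot":[0,0,0]},{"claw":0.3,"xyz":[0,0,0],"delta_rot":[0,0,0]}]'
python3 -m handwheel '[{"claw":0,"xyz":[0,0,0],"delta_rot":[0,0,0]},{"claw":0,"xyz":[0,0,0],"delta_rot":[0,0,0]},{"claw":0,"xyz":[0,0,0],"delta_rot":[0,0,0]},{"claw":0,"xyz":[0,0,0],"delta_rot":[0,0,0]},{"claw":0,"xyz":[0,0,0],"delta_rot":[0,0,0]}]'
python3 - <<'E'
from h import *
import cv2,pickle
s=manip.read_state(); im=manip.read_camera("wrist"); cv2.imwrite("pics/w3.png",im[:,:,::-1])
im=manip.read_camera("scene"); cv2.imwrite("pics/s3.png",cv2.resize(im[150:350,200:440,::-1],None,fx=3,fy=3))
print(s["tool_pos"],s["ft_force"],s["torque"])
E
```

```text
time: 4.62
tool_pos: [0.5608, -0.0664, 0.4095]
orientation: [0.001, 0.109, 0.994, -0.0]
ft_force: [0.0, 0.1, -0.7]
grip_width: 0.301
time: 5.25
tool_pos: [0.5607, -0.0666, 0.4091]
orientation: [0.001, 0.109, 0.994, -0.0]
ft_force: [1.1, -3.4, 5.0]
grip_width: 0.089
[ 0.56065101 -0.06664237  0.40913234] [ 1.05020399 -3.43237933  5.00775432] [-0.49489918  0.05277745 -0.01608089]
```

View pics/w3.png

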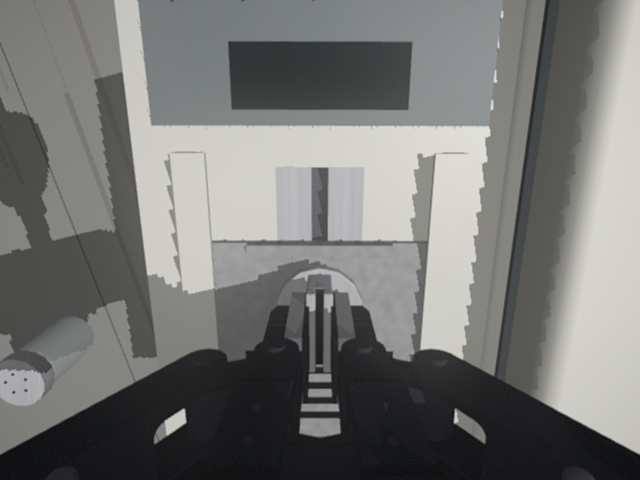

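View pics/s3.png

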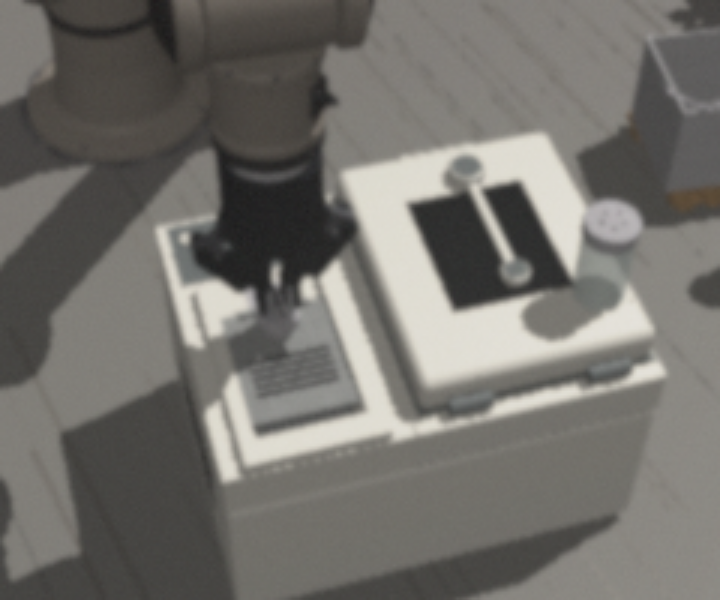

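The wing is gripped, with opening 0.089 at the jaws. Now I'll draw the cover home, which is along tool -x.

```bash
python3 -m handwheel '[{"claw":0,"xyz":[-0.5,0,0],"delta_rot":[0,0,0]},{"claw":0,"xyz":[-0.5,0,0],"delta_rot":[0,0,0]},{"claw":0,"xyz":[-0.5,0,0],"delta_rot":[0,0,0]},{"claw":0,"xyz":[-0.5,0,0],"delta_rot":[0,0,0]},{"claw":0,"xyz":[-0.2,0,0],"delta_rot":[0,0,0]}]'
python3 -m handwheel '[{"claw":0,"xyz":[-0.1,0,0],"delta_rot":[0,0,0]},{"claw":0,"xyz":[-0.1,0,0],"delta_rot":[0,0,0]},{"claw":0,"xyz":[-0.1,0,0],"delta_rot":[0,0,0]},{"claw":0,"xyz":[0,0,0],"delta_rot":[0,0,0]},{"claw":0,"xyz":[0,0,0],"delta_rot":[0,0,0]}]'
```

```text
time: 5.98
tool_pos: [0.5816, -0.0713, 0.4088]
orientation: [-0.001, 0.109, 0.994, -0.0]
ft_force: [-4.8, -2.3, 5.9]
grip_width: 0.084
time: 6.6
tool_pos: [0.5846, -0.072, 0.4088]
orientation: [-0.001, 0.109, 0.994, -0.0]
ft_force: [-3.5, -3.1, 5.9]
grip_width: 0.084
```

```bash
python3 -m handwheel '[{"claw":0,"xyz":[-0.1,0,0],"delta_rot":[0,0,0]},{"claw":0,"xyz":[-0.1,0,0],"delta_rot":[0,0,0]},{"claw":0,"xyz":[-0.1,0,0],"delta_rot":[0,0,0]},{"claw":0,"xyz":[0,0,0],"delta_rot":[0,0,0]},{"claw":0,"xyz":[0,0,0],"delta_rot":[0,0,0]}]'
python3 -m handwheel '[{"claw":0,"xyz":[-0.1,0,0],"delta_rot":[0,0,0]},{"claw":0,"xyz":[-0.1,0,0],"delta_rot":[0,0,0]},{"claw":0,"xyz":[0,0,0],"delta_rot":[0,0,0]},{"claw":0,"xyz":[0,0,0],"delta_rot":[0,0,0]},{"claw":0,"xyz":[0,0,0],"delta_rot":[0,0,0]}]'
```

```text
time: 7.22
tool_pos: [0.5878, -0.0727, 0.4086]
orientation: [-0.0, 0.109, 0.994, -0.0]
ft_force: [-2.7, -4.2, 4.0]
grip_width: 0.086
time: 7.85
tool_pos: [0.5898, -0.0731, 0.4086]
orientation: [-0.0, 0.109, 0.994, -0.0]
ft_force: [-2.2, -3.5, 3.2]
grip_width: 0.085
```

```bash
python3 -m handwheel '[{"claw":0,"xyz":[-0.1,0,0],"delta_rot":[0,0,0]},{"claw":0,"xyz":[-0.1,0,0],"delta_rot":[0,0,0]},{"claw":0,"xyz":[0,0,0],"delta_rot":[0,0,0]},{"claw":0,"xyz":[0,0,0],"delta_rot":[0,0,0]},{"claw":0,"xyz":[0,0,0],"delta_rot":[0,0,0]}]'
python3 -m handwheel '[{"claw":0,"xyz":[-0.1,0,0],"delta_rot":[0,0,0]},{"claw":0,"xyz":[-0.1,0,0],"delta_rot":[0,0,0]},{"claw":0,"xyz":[0,0,0],"delta_rot":[0,0,0]},{"claw":0,"xyz":[0,0,0],"delta_rot":[0,0,0]},{"claw":0,"xyz":[0,0,0],"delta_rot":[0,0,0]}]'
```

```text
time: 8.48
tool_pos: [0.5912, -0.0734, 0.4082]
orientation: [-0.002, 0.109, 0.994, -0.0]
ft_force: [-5.3, -4.1, 3.8]
grip_width: 0.088
time: 9.1
tool_pos: [0.5922, -0.0736, 0.4076]
orientation: [-0.004, 0.109, 0.994, 0.0]
ft_force: [-10.8, -2.8, 4.2]
grip_width: 0.085
```

The force rose to 11 N and motion lagged 1.7 mm, so the cover is on its stop. Now I'll press down.

```bash
python3 -m handwheel '[{"claw":0,"xyz":[0,0,0.3],"delta_rot":[0,0,0]},{"claw":0,"xyz":[0,0,0.3],"delta_rot":[0,0,0]},{"claw":0,"xyz":[0,0,0.2],"delta_rot":[0,0,0]},{"claw":0,"xyz":[0,0,0],"delta_rot":[0,0,0]},{"claw":0,"xyz":[0,0,0],"delta_rot":[0,0,0]}]'
python3 -m handwheel '[{"claw":0,"xyz":[0,0,0.2],"delta_rot":[0,0,0]},{"claw":0,"xyz":[0,0,0.1],"delta_rot":[0,0,0]},{"claw":0,"xyz":[0,0,0.1],"delta_rot":[0,0,0]},{"claw":0,"xyz":[0,0,0],"delta_rot":[0,0,0]},{"claw":0,"xyz":[0,0,0],"delta_rot":[0,0,0]}]'
```

```text
time: 9.72
tool_pos: [0.5921, -0.0736, 0.4004]
orientation: [-0.003, 0.109, 0.994, -0.0]
ft_force: [-13.0, -3.4, 9.2]
grip_width: 0.087
time: 10.35
tool_pos: [0.5919, -0.0735, 0.3984]
orientation: [-0.002, 0.109, 0.994, -0.0]
ft_force: [-15.7, -1.9, 18.5]
grip_width: 0.089
```

Bottomed out: about 10.5 mm of travel at 18 N. Now the clockwise turn.

```bash
python3 -m handwheel '[{"claw":0,"xyz":[0,0,0],"delta_rot":[0,0,0.1]},{"claw":0,"xyz":[0,0,0],"delta_rot":[0,0,0.15]},{"claw":0,"xyz":[0,0,0],"delta_rot":[0,0,0.18]},{"claw":0,"xyz":[0,0,0],"delta_rot":[0,0,0.18]},{"claw":0,"xyz":[0,0,0],"delta_rot":[0,0,0.18]}]'
```

```text
time: 10.98
tool_pos: [0.5919, -0.0737, 0.3984]
orientation: [-0.002, 0.486, 0.874, -0.001]
ft_force: [-16.7, -3.2, 18.5]
grip_width: 0.085
```

```bash
python3 -m handwheel '[{"claw":0,"xyz":[0,0,0],"delta_rot":[0,0,0.18]},{"claw":0,"xyz":[0,0,0],"delta_rot":[0,0,0.18]},{"claw":0,"xyz":[0,0,0],"delta_rot":[0,0,0.18]},{"claw":0,"xyz":[0,0,0],"delta_rot":[0,0,0.18]},{"claw":0,"xyz":[0,0,0],"delta_rot":[0,0,0.06]}]'
python3 -m handwheel '[{"claw":0,"xyz":[0,0,0],"delta_rot":[0,0,0.01]},{"claw":0,"xyz":[0,0,0],"delta_rot":[0,0,0]},{"claw":0,"xyz":[0,0,0],"delta_rot":[0,0,0]},{"claw":0,"xyz":[0,0,0],"delta_rot":[0,0,0]},{"claw":0,"xyz":[0,0,0],"delta_rot":[0,0,0]}]'
python3 -c "
from station import manip;import numpy as np
s=manip.read_state();q=s['orientation'];print(np.degrees(2*np.arctan2(q[2],q[1])),s['torque'],s['ft_force'])"
```

```text
time: 11.6
tool_pos: [0.5917, -0.0737, 0.3984]
orientation: [-0.002, 0.781, 0.625, -0.002]
ft_force: [-17.4, -2.5, 18.8]
grip_width: 0.087
time: 12.22
tool_pos: [0.5917, -0.0738, 0.3984]
orientation: [-0.002, 0.783, 0.622, -0.002]
ft_force: [-17.3, -3.1, 18.9]
grip_width: 0.088
76.93800886163585 [-0.61186041  3.11047216 -0.00983421] [-17.29953787  -3.07774641  18.94327407]
```

Turned 90.5°, with no residual torque about z. I'll ease up, relieve the x load, then release.

```bash
python3 -m handwheel '[{"claw":0,"xyz":[0,-0.1,-0.2],"delta_rot":[0,0,0]},{"claw":0,"xyz":[0,-0.05,-0.2],"delta_rot":[0,0,0]},{"claw":0,"xyz":[0,0,-0.2],"delta_rot":[0,0,0]},{"claw":0,"xyz":[0,0,-0.1],"delta_rot":[0,0,0]},{"claw":0,"xyz":[0,0,0],"delta_rot":[0,0,0]}]'
```

```text
time: 12.85
tool_pos: [0.5912, -0.0737, 0.4036]
orientation: [-0.001, 0.783, 0.622, -0.002]
ft_force: [-9.8, -5.3, 6.9]
grip_width: 0.081
```

```bash
python3 -m handwheel '[{"claw":0.15,"xyz":[0,0,0],"delta_rot":[0,0,0]},{"claw":0.3,"xyz":[0,0,0],"delta_rot":[0,0,0]},{"claw":0.4,"xyz":[0,0,0],"delta_rot":[0,0,0]},{"claw":0.4,"xyz":[0,0,0],"delta_rot":[0,0,0]},{"claw":0.4,"xyz":[0,0,0],"delta_rot":[0,0,0]}]'
python3 -m handwheel '[{"claw":0.6,"xyz":[0,0,-1],"delta_rot":[0,0,0]},{"claw":0.6,"xyz":[0,0,-2.5],"delta_rot":[0,0,0]},{"claw":0.8,"xyz":[0,0,-3],"delta_rot":[0,0,0]},{"claw":1,"xyz":[0,0,-3],"delta_rot":[0,0,0]},{"claw":1,"xyz":[0,0,0],"delta_rot":[0,0,0]}]'
python3 - <<'E'
from h import *
import cv2,pickle
s=manip.read_state(); im=manip.read_camera("wrist"); cv2.imwrite("pics/w4.png",im[:,:,::-1]);pickle.dump(s,open("w4.pkl","wb"))
im=manip.read_camera("scene"); cv2.imwrite("pics/s4.png",cv2.resize(im[150:350,200:440,::-1],None,fx=3,fy=3,interpolation=cv2.INTER_CUBIC))
im=manip.read_camera("side"); cv2.imwrite("pics/d4.png",cv2.resize(im[160:310,225:395,::-1],None,fx=4,fy=4,interpolation=cv2.INTER_CUBIC))
E
```

```text
time: 13.48
tool_pos: [0.5923, -0.0734, 0.4036]
orientation: [-0.0, 0.783, 0.622, 0.0]
ft_force: [-0.1, -0.1, 0.7]
grip_width: 0.399
time: 14.1
tool_pos: [0.5922, -0.0734, 0.5021]
orientation: [0.003, 0.783, 0.622, 0.002]
ft_force: [-0.0, 0.2, -0.7]
grip_width: 0.999
```

View pics/w4.png

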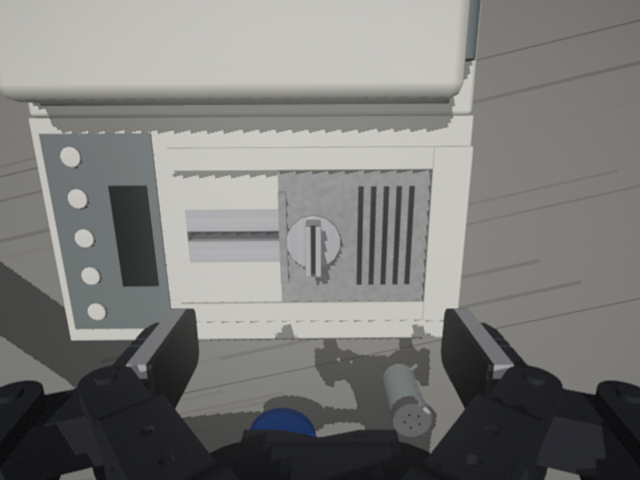

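View pics/s4.png

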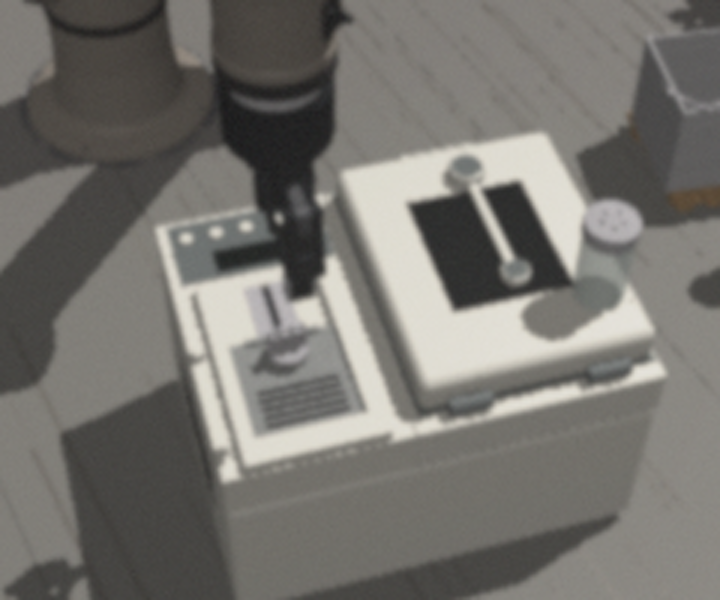

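View pics/d4.png

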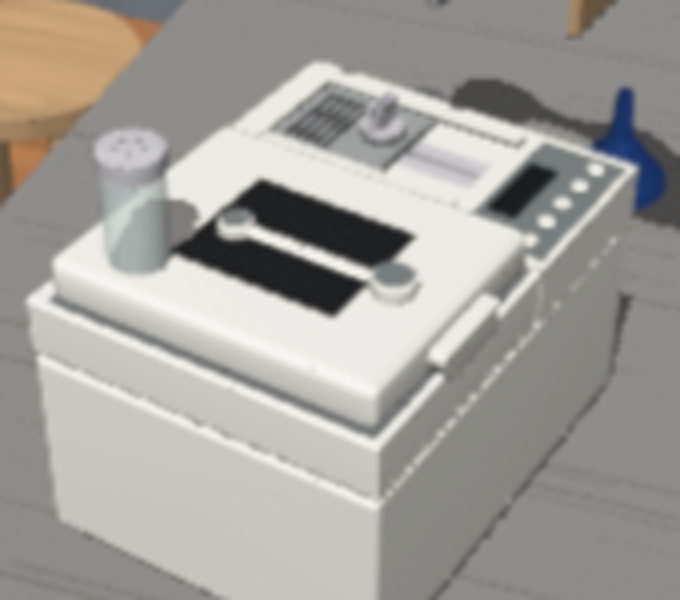

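The cover is under the bridge, with no gap left at its rear (column 430). The wing lies across at (313,250). I'll check its angle and height numerically.

```bash
python3 - <<'E'
import cv2
a=cv2.imread("pics/w4.png"); cv2.imwrite("pics/w4c.png",cv2.resize(a[200:300,260:380],None,fx=6,fy=6,interpolation=cv2.INTER_CUBIC))
E
```

```text
(no output)
```

View pics/w4c.png

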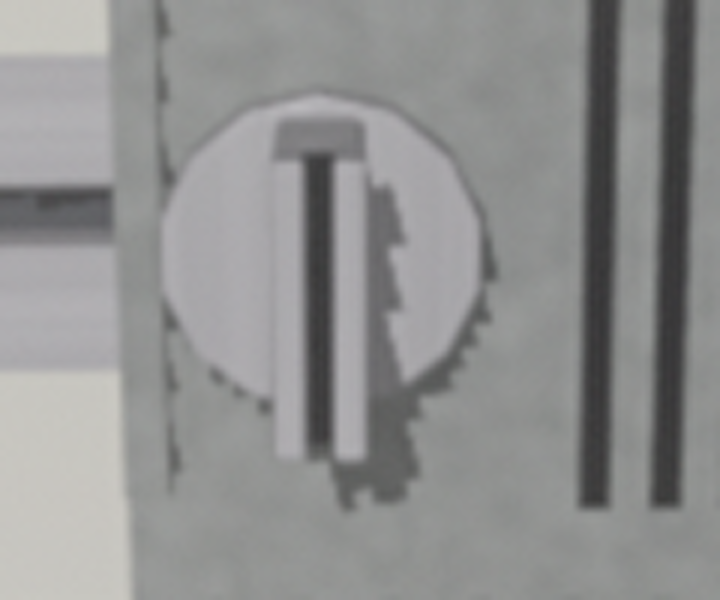

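```bash
python3 - <<'E'
from h import *
import pickle
s=pickle.load(open("w4.pkl","rb"))
for z in (.241,.247,.252):
    a=onz("wrist",(313.2,226),z,s);b=onz("wrist",(313.3,276.7),z,s);d=b-a
    print(z,np.linalg.norm(d),np.degrees(np.arctan2(d[1],d[0])),(a+b)/2)
st=manip.read_state();print(st["ft_force"],st["time"])
E
```

```text
0.241 0.03105141178238032 -103.13201734855596 [ 0.59015643 -0.07485588  0.241     ]
0.247 0.030240755359519512 -103.13201734855578 [ 0.59062774 -0.07304225  0.247     ]
0.252 0.029565208340468888 -103.13201734855605 [ 0.5910205 -0.0715309  0.252    ]
[-1.40821192  0.74703011 -0.74238396] 14.25
```

```bash
python3 -c "
from station import manip;print(manip.job_done())"
```

```text
the job is handed in; nothing more can be done
None
```

I slid the filter cover home, pressed and turned its stud, and let it spring up into the catch. I handed the job in at about 14.3 s; no verdict is reported.

**What I did:**
- **Cover:** I gripped the stud's wing and drew the cover about 31 mm back under the bridge, until it stopped and the force rose to 11 N.
- **Stud:** I pressed it down about 10.5 mm until it bottomed at 18 N, then turned it 90.5° clockwise. It rose about 5 mm as I eased up, and then I let go and backed off.

**Last checks:**
- **Cover:** The pictures show no gap left at the bridge.
- **Turn:** The wing sits about 90.5° clockwise of its unlocked direction.
- **Height:** Its apparent length best matches a top height of about 247 mm, which is the caught position. That measurement is coarse on its own, but the 5 mm rise agrees with it.
- **Contact:** Force readings after backing off were within noise, and the gripper was open about 80 mm above the stud.
- **Bystanders:** I compared them only by eye. The lid shaker, spoon, funnel and bread tin look unmoved. I did not re-check the mug and worktop shakers from the fixed cameras.

No check failed or disagreed.

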